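# Zero the angle gauge and hold it at the set angle on the gearbox shaft

### The arm

A 6-joint arm with a two-finger parallel gripper is mounted at the origin on a cart in front of the work surface, level with it; the furniture and walls round the work are solid. World frame = base frame: x ahead of the robot, y to its left, z up, the work surface at z = 0. Lengths are in m, angles in rad, forces in N, time in s.
With the tool pointing down it reaches from about 0.425 to 0.95 m from the base axis. Payload 3.5 kg.
Tool frame: the origin (TCP) lies at the very end of the fingers, on their centre line; the grasp point (between the pads) lies 19 mm behind it; z points along the fingers, y is the line along which they close (so a half turn about z gives the same grasp; the last joint's range is limited). The gripper opens to 85 mm and grips with 20 to 120 N. Pads are 22 mm wide; open, the fingers measure 114 mm over their backs; the gripper's body (76 mm by 85 mm) begins 54 mm behind the grasp point. The pads swing forward as they close: fully open they stand 13 mm farther back than shut.
Start: joints at [-1.436, 0.286, 1.577, -0, 1.279, -0.15], TCP at [0.19, -0.648, 0.231] pointing down, gripper open.
Joint ranges: [-2.77, 2.77], [-0.9, 2.22], [0.21, 2.48], [-1.53, 4.67], [0.24, 2.81], [-2.84, 2.84]. Speed limits (rad/s): [2.79, 2.79, 3.14, 3.14, 3.14, 3.14].

### API

Orientations are given as a unit quaternion [x, y, z, w].
In Python, from plant import ctrl gives the robot as it stands.
- The arm moves only by the tool carry_out, never from a script. Its argument "deltas" is one flat list of numbers, 6 for each row, row after row: the shift along the tool's x, y, z in m, then the turn, a rotation vector about the tool's x, y, z in rad. A call has 1 to 5 rows; each row is the pose to reach, as a shift and turn from the pose commanded when the call began, along the tool's axes at that moment; what a row does not reach only later rows make up. A row lasts 1/8 s, in which the tool goes at most 62.5 mm and 10.7 degrees, less where a joint would pass 70% of its speed; a pose out of reach is approached as far as the arm can. A call with a gripper value outside its range is refused whole. "grip" is the opening in per cent of the stroke, from 0 (shut) to 100 (fully open), set as the call begins (left out, the last holds). The fingers move at their own pace and stop on an object; "grip_force" is the grip in N (left out, the last holds). Time passes only in rows, so rows that repeat a pose let the fingers close. It gives the time, the measured TCP pose, the force, the opening and the grip force at its end, in the units of the state.
- ctrl.get_state(): the state, without advancing time (a new reading comes with each control period).
- ctrl.read_camera(name): name is "scene" or "side" or "wrist"; returns (picture, depth): 420x560x3 uint8, red, green, blue; 420x560 float32, m along the optical axis (not along the pixel's ray), 0 where there is no reading.
- ctrl.camera_model(name): a dict with "intrinsics" (3x3 intrinsics, pixels), "extrinsics" (4x4, takes a point from world to camera coordinates); the wrist camera has in their place "hand_eye" (4x4, takes a point from camera to tool coordinates, whose origin is the TCP and whose axes are the flange's). Camera axes: x right, y down, z forward; pixel columns grow to the right and rows downward; lengths in m; the calibration is good to about 2 mm. A picture is of the moment at which its call begins: read the wrist's pose just before it. camera_model takes no time and is no camera call.
- ctrl.sign_off(): hands the job in; it is judged then, once.
Trained networks look in the newest picture that a camera, given by its name, has taken for a name from the list of things; names that differ only in an ending like _2 or _b are one class to them, and where a whole thing is asked for, a point or a joint stands for the part that bears it (a point fixed in the world has none). Each returns a list of dicts, best first, with "score" (0 to 1); they miss things now and then, are a little off and sometimes report something else, mostly with a low value. They report only what shows in the picture. A call takes as long as a camera call. They do not tell look-alikes from the thing itself.
- ctrl.find_in(camera, query): "uv" ([column, row] in pixels, amid what is visible of it).
The state is a dict: "time": time; "qpos": joint angles; "dq": joint speeds; "joint_efforts": joint torques, N m; "eef_pos": TCP position; "tcp_rot": TCP orientation; "contact_force": force on the tool from outside, world axes, zero at the start; "wrist_torque": the same for the moment, N m; "opening": opening from 0.0 (shut) to 1.0 (fully open); "finger_force": force on a finger pad.
Only numpy, scipy, OpenCV 4.12 (cv2) and the standard library are available. Lean on these libraries where they do the work, as an engineer would, in place of code of your own. Each camera call takes 0.05 s, during which the arm holds its last target. There are 200 camera calls.

### The job

With the angle gauge standing on the small black granite plate, turn its scale ring by the yellow tab until the ring's zero line is in line with the needle. Then take the gauge by its blue grip, set its V saddle down astride the bare thick part of the gearbox output shaft, keeping it in line with the shaft, and rock it round the shaft until the swinging needle comes to rest on the red marker, with the ring still at zero as you set it. Finish while holding the gauge still there, gripped and seated on the shaft, so that I can scribe the set-screw line; leave the loose things round about where they are.

Things in the scene. Friction and masses are not known exactly. Their poses are not given: they have to be found in the camera images.
- gauge_grip (a point): centre of the gauge's blue ribbed grip at its top, 28 mm (x) x 28 mm (y) x 48 mm (z), to be gripped across its y faces; its top, 24 mm above this point, is the highest part of the gauge. Axes of the gauge: z up along it, x away from its dial (the dial faces -x, to the robot), y to the robot's left
- gauge_seat (a point): point of the gauge that lies on the shaft's axis when its V saddle sits on the 30 mm shaft: 136 mm below gauge_grip (along the gauge's z), 15 mm in front of it (-x), 10 mm above the feet. Inverted 90 degree V running along x, apex 21 mm above this point; the saddle reaches 21 mm before and 25 mm behind this point and, with its feet, 46 mm to either side
- gauge: the whole gauge, 0.5 to 0.8 kg, 170 mm tall; origin midway between the undersides of its feet, 10 mm below gauge_seat. It starts standing loose and upright on the granite plate
- dial_centre (a point): centre of the dial, on the axis (the gauge's x) of ring and needle, level with the tab in x: 61 mm below gauge_grip and 37.5 mm in front of it. The dial housing is 80 mm across, the ring 88 mm; they lie 1 to 41 mm in front of gauge_grip
- bezel (a joint): turn of the scale ring on the gauge about its x axis through the dial centre (rad); 0 = its zero line (on the yellow tab) points straight up the gauge, positive = the tab leans to -y (robot's right). It stays where it is put (turns with about 0.3 N at the tab), range -0.7 to 0.7; it starts between 0.22 and 0.62
- zero_tab (a point): middle of the yellow tab that stands out beyond the ring: 10 mm wide, 10 mm thick along x, from 44 to 66 mm from the dial centre (this point: 56 mm), z radially outward; the black zero line runs along it. With bezel 0 it is straight above dial_centre, 5 mm lower than gauge_grip and 37.5 mm in front of it
- needle (a joint): angle of the black weighted needle on the gauge, same axis and sign as bezel (rad). The needle settles pointing straight up in the world after swinging for about 1 s; 0 = straight up the gauge; when the gauge's top leans to the robot's left by some angle, the needle reads plus that angle
- needle_tip (a point): tip of the black needle, 29.5 mm from the dial centre; its z axis points along the needle
- marker (a joint): angle of the red marker on the scale ring, measured from the ring's zero line, same axis and sign (rad); set for this job between 0.26 and 0.52, and stays there. The needle is on the marker when needle = bezel + marker
- red_marker (a point): inner end of the red marker, 33.5 mm from the dial centre, its z axis points radially outward
- shaft_mid (a point): on the axis of the gearbox output shaft, at the middle of its bare thick part (30 mm diameter, from 34 mm before to 34 mm behind this point); level, 54 mm above the tray; x along the shaft into the gearbox (away from the robot), z up. Before it a nose of 22 mm diameter, 24 mm long; behind it the fixed gearbox, 96 mm high
- shaft: the output shaft, origin at shaft_mid; fixed
- surface_plate: black granite plate 150 x 150 mm, fixed; origin at the centre of its underside, its level top is 26 mm above the tray
- bearing: loose ball bearing, 62 mm across, 16 mm high, to be left alone
- wheel: loose bronze worm wheel on a shaft, 79 mm across, 103 mm high, to be left alone
- cup: loose cup, 68 mm across, 86 mm high, to be left alone
- circlip_pliers: loose pliers with red handles, 166 mm long, 12 mm high, lying flat, to be left alone
Not all that is in view belongs to the job. What is shaped like the gauge but green is not meant.

How it is judged:
On the way, in this order (a step that is already met when the one before it is completed fails the run):
1. with the gauge standing on the granite plate, the ring's zero line is in line with the resting needle (angle between the z axis of zero_tab and the z axis of needle_tip, either way round below 0.06 rad and angle between gauge's own z axis and vertical below 0.03 rad and contact force between gauge and surface_plate above 1 N and velocity of joint needle between -0.15 and 0.15 rad/s and value of joint bezel between -0.06 and 0.06 rad), for 0.3 s.
2. the gauge sits astride the bare thick part of the shaft (y of gauge_seat in the frame of shaft_mid between -0.003 and 0.003 m and z of gauge_seat in the frame of shaft_mid between -0.003 and 0.003 m and x of gauge_seat in the frame of shaft_mid between -0.014 and 0.014 m and angle between the x axis of gauge_seat and the x axis of shaft_mid, either way round below 0.06 rad and contact force between gauge and shaft above 0.5 N), for 0.1 s.
At the end, for the whole second after the job is handed in: Gauge gripped (over 2 N), its V on the shaft (over 0.5 N; seat within 3 mm of the axis, 14 mm of the middle, 0.06 rad in line); needle at rest within 0.06 rad of the red marker, ring zeroed within 0.06 rad, gauge still and off the plate, loose things moved under 20 mm (all of step 2 and value of joint bezel between -0.06 and 0.06 rad and angle between the z axis of needle_tip and the z axis of red_marker, either way round below 0.06 rad and velocity of joint needle between -0.2 and 0.2 rad/s and contact force between the fingers and gauge above 2 N and linear speed of gauge below 0.02 m/s and contact force between gauge and surface_plate below 0.05 N and distance of each of bearing, wheel, cup, circlip_pliers from where it was at the start of the episode below 0.02 m); the arm keeps its last pose, push and grip.
It fails at once if the gauge is tipped over (angle between gauge's own z axis and vertical above 1 rad).
It fails at once if the bearing is knocked away (distance of bearing from where it was at the start of the episode above 0.03 m).
It fails at once if the worm wheel is knocked away (distance of wheel from where it was at the start of the episode above 0.03 m).
It fails at once if the cup is knocked away (distance of cup from where it was at the start of the episode above 0.03 m).
It fails at once if the pliers is knocked away (distance of circlip_pliers from where it was at the start of the episode above 0.03 m).
It also fails if it takes over 58 s, if anything falls off the work surface, if the arm or the gripper's body presses on something with over 40 N, if the wrist force passes 120 N, or if a joint passes its speed limit or range.

## Working session

There is one attempt and no reset: what is moved stays moved. The work goes in short steps, Python scripts to look and compute and a tool call to move; the robot and the scene stay as the last step left them, time stands still between calls to the robot, and variables do not carry over. Pictures are saved under pics/ and viewed, at most 10 in all, crops included, and the job is handed in when it is done.

Besides the shell and the picture viewer there is one more tool, called as name(argument=value, ...) on one line, values as JSON. carry_out: Moves the arm, as the interface text tells. Its arguments: {"type":"object","properties":{"deltas":{"type":"array"},"grip":{"type":"number"},"grip_force":{"type":"number"}},"required":["deltas"]}

```bash
ls; mkdir -p pics; cat > h.py <<'E'
import numpy as np, cv2
from scipy.spatial.transform import Rotation as R
from plant import ctrl
def shot(cam,fn=None):
    s=ctrl.get_state(); p,d=ctrl.read_camera(cam)
    if fn: cv2.imwrite('pics/'+fn,p[:,:,::-1])
    m=ctrl.camera_model(cam); K=np.array(m['intrinsics'])
    if cam=='wrist':
        T=np.eye(4);T[:3,:3]=R.from_quat(s['tcp_rot']).as_matrix();T[:3,3]=s['eef_pos']
        W=T@np.array(m['hand_eye'])
    else: W=np.linalg.inv(np.array(m['extrinsics']))
    return p,d,K,W
def pt(uv,d,K,W,r=1):
    u,v=int(round(uv[0])),int(round(uv[1])); w=d[max(v-r,0):v+r+1,max(u-r,0):u+r+1]; w=w[w>0]
    if len(w)==0: return None
    z=np.median(w); c=np.linalg.inv(K)@[uv[0],uv[1],1]*z
    return (W@np.r_[c,1])[:3]
E
python3 - <<'E'
from h import *
s=ctrl.get_state(); print(s['eef_pos'],s['tcp_rot'],s['time'])
for cam in ['scene','side']:
    p,d,K,W=shot(cam,cam+'0.png'); print(cam,W[:3,3].round(3),W[:3,2].round(2))
    for q in ['gauge_grip','zero_tab','dial_centre','shaft_mid','surface_plate','bearing','wheel','cup','circlip_pliers','gauge_seat']:
        for f in ctrl.find_in(cam,q)[:2]:
            x=pt(f['uv'],d,K,W); print(q,round(f['score'],2),np.round(f['uv']),None if x is None else x.round(3))
E
```

```text
pics
[ 0.18957914 -0.64714216  0.22991952] [ 9.89878071e-01  1.41915399e-01  8.86357815e-06 -1.19316288e-03] 0.0
scene [-0.073 -1.109  0.741] [ 0.38  0.81 -0.45]
gauge_grip 0.77 [230. 217.] [0.361 0.119 0.08 ]
zero_tab 0.42 [236. 215.] [0.38  0.117 0.084]
dial_centre 0.77 [228. 214.] [0.354 0.118 0.09 ]
surface_plate 0.61 [274. 264.] [ 0.426 -0.041  0.001]
bearing 0.81 [254. 253.] [0.39  0.012 0.015]
wheel 0.88 [351. 291.] [ 0.501 -0.299  0.06 ]
cup 0.92 [376. 315.] [ 0.444 -0.468  0.129]
circlip_pliers 0.54 [208. 192.] [0.408 0.475 0.001]
gauge_seat 0.94 [226. 212.] [0.351 0.122 0.094]
side [0.209 1.218 1.028] [ 0.16 -0.79 -0.59]
gauge_grip 0.62 [300. 261.] [0.354 0.182 0.091]
zero_tab 0.72 [270. 196.] [ 0.484 -0.049  0.141]
zero_tab 0.57 [291. 250.] [0.38  0.174 0.122]
dial_centre 0.88 [271. 201.] [ 0.479 -0.036  0.131]
dial_centre 0.67 [297. 264.] [0.359 0.196 0.092]
shaft_mid 0.75 [249. 279.] [0.483 0.252 0.068]
surface_plate 0.97 [269. 229.] [ 0.486 -0.027  0.027]
wheel 0.55 [281. 182.] [ 0.488 -0.257  0.062]
cup 0.85 [286. 163.] [ 0.492 -0.378  0.069]
circlip_pliers 0.85 [240. 344.] [0.471 0.423 0.002]
gauge_seat 0.98 [270. 201.] [ 0.483 -0.037  0.129]
gauge_seat 0.58 [297. 259.] [0.361 0.191 0.108]
```

```bash
python3 - <<'E'
import cv2,numpy as np
a=cv2.imread('pics/scene0.png')[130:350,140:440];b=cv2.imread('pics/side0.png')[130:380,170:420]
a=cv2.resize(a,(0,0),fx=1.33,fy=1.33);a=cv2.resize(a,(399,600*0+293));b=cv2.resize(b,(400,400))
o=np.zeros((400,799,3),np.uint8);o[:293,:399]=a;o[:,399:]=b;cv2.imwrite('pics/v1.png',o)
E
```

```text
(no output)
```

View pics/v1.png

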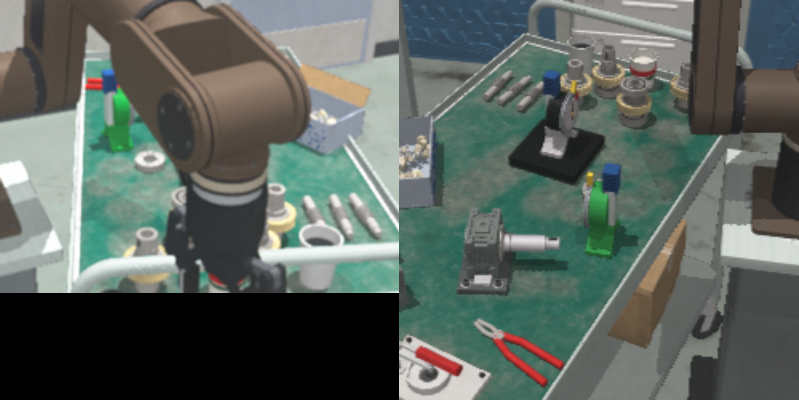

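```bash
cat >> h.py <<'E'
def go(p,q=None,yaw=0.,s=None):
    """delta row to pose p, tool down with tool x at world yaw (or rotation q)"""
    s=s or ctrl.get_state(); R0=R.from_quat(s['tcp_rot'])
    Rt=q if q is not None else R.from_euler('z',yaw)*R.from_quat([1,0,0,0])
    return np.r_[R0.inv().apply(np.array(p)-s['eef_pos']),(R0.inv()*Rt).as_rotvec()].round(4)
E
python3 - <<'E'
from h import *
print(np.array(ctrl.camera_model('wrist')['hand_eye']).round(3).tolist(), np.array(ctrl.camera_model('wrist')['intrinsics']).tolist())
print(go([0.38,-0.35,0.40]).tolist())
E
```

```text
[[-0.001, -0.964, -0.264, 0.065], [1.0, -0.001, 0.001, -0.0], [-0.001, -0.264, 0.964, -0.142], [0.0, 0.0, 0.0, 1.0]] [[300.67341014858624, 0.0, 277.94404714828073], [0.0, 300.67341014858624, 208.56158130105075], [0.0, 0.0, 1.0]]
[0.2663, -0.2323, -0.1687, -0.0, 0.0, 0.2848]
```

```bash
python3 - <<'E'
from h import *
print(go([0.43,-0.04,0.38],yaw=np.pi-1e-3).tolist())
E
```

```text
[0.4014, -0.5158, -0.1487, -0.0, -0.0, -2.8558]
```

carry_out(deltas=[0.025, -0.032, -0.04, 0, 0, -0.178, 0.05, -0.064, -0.08, 0, 0, -0.357, 0.075, -0.097, -0.12, 0, 0, -0.535, 0.1, -0.129, -0.15, 0, 0, -0.714, 0.125, -0.161, -0.15, 0, 0, -0.892])

```text
time: 1.72
eef_pos: [0.2651, -0.4579, 0.3856]
tcp_rot: [0.83, 0.557, -0.001, 0.004]
contact_force: [0.6, -0.6, 0.4]
opening: 1.002
finger_force: 0.0
```

```bash
python3 - <<'E'
from h import *
print(go([0.43,-0.04,0.38],yaw=np.pi-1e-3).tolist(), ctrl.get_state()['time'])
E
```

```text
[0.4492, -0.0056, 0.0031, -0.002, 0.0085, -1.958] 1.725
```

carry_out(deltas=[0.041, 0, 0, 0, 0, -0.178, 0.082, 0, 0, 0, 0, -0.356, 0.123, 0, 0, 0, 0, -0.534, 0.164, 0, 0, 0, 0, -0.712, 0.205, 0, 0, 0, 0, -0.89])

```text
time: 2.35
eef_pos: [0.3434, -0.2675, 0.3816]
tcp_rot: [0.51, 0.86, -0.0, 0.0]
contact_force: [0.2, -0.8, -0.6]
opening: 1.004
finger_force: 0.0
```

```bash
python3 - <<'E'
from h import *
print(go([0.43,-0.04,0.38],yaw=np.pi-1e-3).tolist(), ctrl.get_state()['time'])
E
```

```text
[0.1579, 0.1854, 0.0015, -0.0002, 0.0009, -1.0682] 2.35
```

carry_out(deltas=[0.032, 0.037, 0, 0, 0, -0.178, 0.063, 0.074, 0, 0, 0, -0.356, 0.095, 0.111, 0, 0, 0, -0.534, 0.126, 0.148, 0, 0, 0, -0.712, 0.158, 0.185, 0, 0, 0, -0.89])

```text
time: 2.98
eef_pos: [0.4309, -0.0403, 0.3817]
tcp_rot: [0.089, 0.996, -0.0, 0.001]
contact_force: [0.7, -0.2, -0.1]
opening: 0.998
finger_force: 0.0
```

carry_out(deltas=[0, 0, 0, 0, 0, -0.178, 0, 0, 0, 0, 0, -0.178, 0, 0, 0, 0, 0, -0.178])

```text
time: 3.35
eef_pos: [0.4305, -0.0422, 0.3814]
tcp_rot: [0.005, 1.0, -0.0, 0.0]
contact_force: [0.5, 0.4, 0.5]
opening: 1.002
finger_force: 0.0
```

```bash
python3 - <<'E'
from h import *
print(ctrl.get_state()['eef_pos'],ctrl.get_state()['tcp_rot'])
p,d,K,W=shot('wrist','w1.png');print(W[:3,3])
for q in ['gauge_grip','zero_tab','dial_centre','surface_plate','bearing','gauge_seat','needle_tip','red_marker']:
    for f in ctrl.find_in('wrist',q)[:2]:
        x=pt(f['uv'],d,K,W); print(q,round(f['score'],2),np.round(f['uv']),None if x is None else x.round(4))
np.savez('w1.npz',d=d,K=K,W=W)
E
```

```text
[ 0.43049651 -0.04222241  0.38137773] [ 5.08226069e-03  9.99987082e-01 -6.20861088e-05  5.61085103e-05]
[ 0.36149656 -0.04171646  0.52380411]
gauge_grip 0.76 [251. 220.] [ 0.4793 -0.0783  0.1508]
gauge_grip 0.6 [427. 124.] [0.3621 0.1451 0.1302]
zero_tab 0.77 [251. 209.] [ 0.4634 -0.0776  0.1541]
zero_tab 0.62 [426. 144.] [0.3872 0.1477 0.1281]
dial_centre 0.8 [421. 123.] [0.3607 0.1423 0.1211]
dial_centre 0.59 [250. 217.] [ 0.4755 -0.0801  0.1504]
surface_plate 0.67 [268. 187.] [ 0.4609 -0.0608  0.0259]
bearing 0.94 [322. 137.] [ 0.3807  0.0324 -0.001 ]
gauge_seat 0.88 [252. 218.] [ 0.4774 -0.0776  0.1509]
gauge_seat 0.84 [417. 126.] [0.3638 0.1386 0.1192]
```

View pics/w1.png

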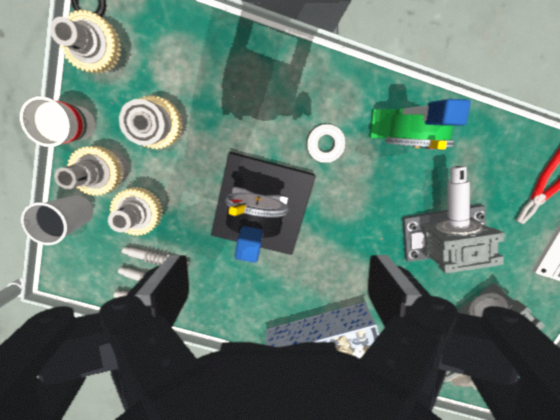

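```bash
cat >> h.py <<'E'
def cloud(d,K,W):
    v,u=np.mgrid[:d.shape[0],:d.shape[1]]
    c=np.stack([(u-K[0,2])/K[0,0]*d,(v-K[1,2])/K[1,1]*d,d],-1)
    P=c@W[:3,:3].T+W[:3,3]; P[d<=0]=np.nan; return P
def hsv(p): return cv2.cvtColor(p,cv2.COLOR_RGB2HSV)
def masks(p):
    H=hsv(p); 
    return dict(blue=cv2.inRange(H,(105,120,40),(125,255,255))>0, yellow=cv2.inRange(H,(22,150,120),(34,255,255))>0,red=(cv2.inRange(H,(0,150,80),(6,255,255))|cv2.inRange(H,(174,150,80),(180,255,255)))>0)
def rect(P):
    q=(P[:,:2]*1000).astype(np.float32); return cv2.minAreaRect(q)
E
python3 - <<'E'
from h import *
z=np.load('w1.npz');d,K,W=z['d'],z['K'],z['W'];p=cv2.imread('pics/w1.png')[:,:,::-1].copy()
P=cloud(d,K,W);M=masks(p)
g=np.zeros(d.shape,bool);g[170:275,205:320]=1
for n in M:
    m=M[n]&g&~np.isnan(P[...,0]); Q=P[m]; print(n,len(Q))
    if len(Q): print(np.nanmedian(Q,0).round(4),Q.min(0).round(3),Q.max(0).round(3))
Q=P[M['blue']&g]; t=Q[Q[:,2]>np.percentile(Q[:,2],97)-.006]; print('top',len(t),t.mean(0),rect(t))
print('plate',rect(P[(abs(P[...,2]-.026)<.004)&g]))
# shaft
s=np.zeros(d.shape,bool);s[160:240,440:475]=1
for r in range(164,236,5):
    row=[(P[r,c],c) for c in range(438,480) if P[r,c,2]>.045 and P[r,c,2]<.08]
    if row:
        a=np.array([x for x,_ in row]); i=a[:,2].argmax(); print(r,len(a),a[:,1].min().round(4),a[:,1].max().round(4),'mid',a.mean(0).round(4),'zmax',a[i].round(4))
E
```

```text
blue 767
[ 0.4946 -0.0789  0.1951] [ 0.487 -0.095 -0.001] [ 0.606 -0.065  0.198]
yellow 133
[ 0.4617 -0.0945  0.1684] [ 0.457 -0.112  0.128] [ 0.477 -0.085  0.173]
red 14
[ 0.4563 -0.0991  0.1391] [ 0.455 -0.103  0.135] [ 0.457 -0.095  0.143]
top 0 [nan nan nan] ((0.0, 0.0), (0.0, 0.0), 0.0)
plate ((494.1659851074219, -73.05282592773438), (149.96566772460938, 150.0950927734375), 74.6737289428711)
169 16 0.2264 0.2456 mid [0.4291 0.2334 0.0612] zmax [0.4285 0.2389 0.066 ]
174 16 0.2277 0.2466 mid [0.4368 0.2344 0.0613] zmax [0.436  0.2395 0.0669]
179 16 0.229 0.2469 mid [0.4447 0.2357 0.0612] zmax [0.4439 0.2398 0.0658]
184 20 0.2263 0.2518 mid [0.4521 0.2347 0.0634] zmax [0.451  0.2389 0.0692]
189 22 0.2278 0.2525 mid [0.46   0.2365 0.0635] zmax [0.459  0.242  0.0686]
194 22 0.2284 0.2541 mid [0.468  0.2377 0.0635] zmax [0.4668 0.2429 0.0691]
199 21 0.2302 0.2544 mid [0.4759 0.2394 0.064 ] zmax [0.4748 0.2473 0.069 ]
204 21 0.2313 0.257 mid [0.484  0.2405 0.0642] zmax [0.4828 0.2453 0.0692]
209 21 0.2316 0.2573 mid [0.4923 0.2417 0.0642] zmax [0.4908 0.2463 0.0696]
214 21 0.234 0.2591 mid [0.5006 0.2431 0.0639] zmax [0.4992 0.2512 0.0688]
219 21 0.2352 0.2586 mid [0.5089 0.2443 0.064 ] zmax [0.507  0.2483 0.0704]
224 32 0.2372 0.279 mid [0.518  0.2555 0.0624] zmax [0.5156 0.2455 0.0694]
229 39 0.2201 0.2704 mid [0.5244 0.2425 0.0683] zmax [0.5209 0.2704 0.0789]
234 18 0.2157 0.2369 mid [0.5309 0.2243 0.073 ] zmax [0.5287 0.2369 0.0794]<stdin>:8: RuntimeWarning: Mean of empty slice.
  ret = um.true_divide(
```

```bash
python3 - <<'E'
from h import *
z=np.load('w1.npz');d,K,W=z['d'],z['K'],z['W'];p=cv2.imread('pics/w1.png')[:,:,::-1].copy()
P=cloud(d,K,W);M=masks(p)
g=np.zeros(d.shape,bool);g[170:275,205:320]=1
Q=P[M['blue']&g]; Q=Q[~np.isnan(Q[:,0])]
t=Q[Q[:,2]>.191]; print('top',len(t),t.mean(0),t.max(0),rect(t))
Q=P[M['yellow']&g]; Q=Q[~np.isnan(Q[:,0])];t=Q[Q[:,2]>.16];print('tab',len(t),t.mean(0),t.min(0),t.max(0),rect(t), np.percentile(t,[5,95],axis=0))
# housing/ring points between z .1 and .152
S=P[g&(P[...,2]>.09)&(P[...,2]<.156)]; print('housing',rect(S),len(S))
E
python3 - <<'E'
import cv2
a=cv2.imread('pics/w1.png')[180:280,200:320];cv2.imwrite('pics/c1.png',cv2.resize(a,None,fx=5,fy=5,interpolation=cv2.INTER_CUBIC))
E
```

```text
top 495 [ 0.50141056 -0.07967105  0.19567216] [ 0.51722007 -0.06569401  0.19795323] ((502.41058349609375, -79.97566223144531), (27.053348541259766, 27.12500762939453), 80.46196746826172)
tab 95 [ 0.46126268 -0.09615847  0.16888773] [ 0.45651168 -0.1032991   0.16036343] [ 0.46727942 -0.08944416  0.17345769] ((461.62646484375, -96.43816375732422), (14.018178939819336, 9.696307182312012), 81.95768737792969) [[ 0.45699208 -0.10304335  0.16112301]
 [ 0.46586122 -0.09052312  0.17265896]]
housing ((480.5018310546875, -76.42952728271484), (87.7483139038086, 43.82325744628906), 78.77596282958984) 1875
```

View pics/c1.png

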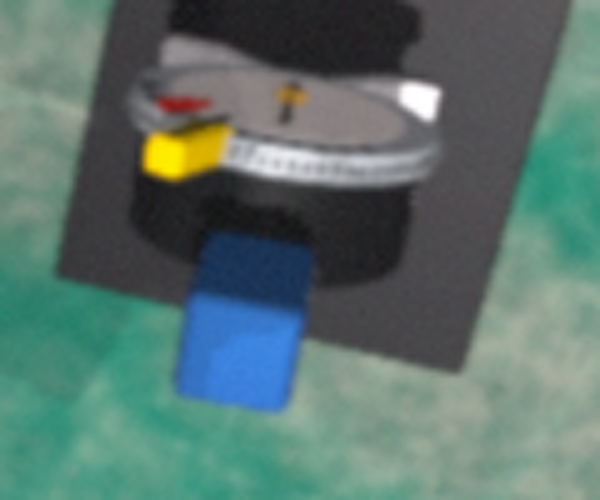

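```bash
python3 - <<'E'
from h import *
print(go([0.463,-0.073,0.30],yaw=np.pi-.175).tolist())
E
```

```text
[-0.0326, -0.0307, 0.0813, 0.0, 0.0001, 0.1675]
```

carry_out(deltas=[-0.016, -0.015, 0.041, 0, 0, 0.084, -0.033, -0.031, 0.081, 0, 0, 0.167, -0.033, -0.031, 0.081, 0, 0, 0.167], grip=75)

```text
time: 4.18
eef_pos: [0.462, -0.0731, 0.2963]
tcp_rot: [0.087, 0.996, 0.001, -0.004]
contact_force: [-0.4, 0.6, 0.5]
opening: 0.746
finger_force: 0.0
```

```bash
cat > m.py <<'E'
from h import *
import sys
fn=sys.argv[1]
p,d,K,W=shot('wrist',fn+'.png');np.savez(fn+'.npz',d=d,K=K,W=W)
P=cloud(d,K,W);M=masks(p)
def loc(q): return (abs(P[...,0]-q[0])<.1)&(abs(P[...,1]-q[1])<.1)
g=loc([.485,-.075])
Q=P[M['blue']&g];t=Q[Q[:,2]>.185];r=rect(t);print('top',len(t),np.median(t[:,2]),r)
Q=P[M['yellow']&g];t=Q[Q[:,2]>.15];print('tab',len(t),t.mean(0).round(4),t.max(0).round(4),rect(t))
Q=P[M['red']&g&(P[...,2]>.1)];print('red',len(Q),Q.mean(0).round(4) if len(Q) else '')
S=P[g&(P[...,2]>.10)&(P[...,2]<.156)]; print('housing',rect(S),len(S))
s=ctrl.get_state();print(s['eef_pos'],s['time'],s['opening'])
E
python3 m.py w2
```

```text
top 986 0.19564805229895496 ((483.1540222167969, -63.760379791259766), (34.80824279785156, 85.26940155029297), 49.06095504760742)
tab 204 [ 0.4616 -0.0945  0.1664] [ 0.4678 -0.0852  0.1734] ((461.7231140136719, -94.65596008300781), (18.05270767211914, 9.768394470214844), 79.86146545410156)
red 26 [ 0.4564 -0.0992  0.1397]
housing ((480.4085388183594, -76.10906219482422), (88.98847198486328, 44.055503845214844), 78.35184478759766) 2786
[ 0.46280007 -0.07301193  0.29903448] 4.225 0.7496252105045857
```

```bash
python3 - <<'E'
from h import *
z=np.load('w2.npz');d,K,W=z['d'],z['K'],z['W'];p=cv2.imread('pics/w2.png')[:,:,::-1].copy()
P=cloud(d,K,W);M=masks(p)
m=M['blue']&(P[...,2]>.192)&(P[...,2]<.2)&(abs(P[...,0]-.5)<.03)&(abs(P[...,1]+.08)<.03)
t=P[m];r=rect(t);print(len(t),r,t.mean(0))
yaw=-np.deg2rad(90-79.5)
ux=np.array([np.cos(yaw),np.sin(yaw)]);uy=np.array([-ux[1],ux[0]])
S=P[(P[...,2]>.10)&(P[...,2]<.156)&(abs(P[...,0]-.48)<.06)&(abs(P[...,1]+.076)<.06)][:,:2]
for nm,A in(('grip',t[:,:2]),('housing',S)):
    print(nm,'x',np.percentile(A@ux,[1,99]).round(4),'y',np.percentile(A@uy,[1,99]).round(4),'mid y',np.percentile(A@uy,[1,99]).mean().round(4))
print('target',(np.array([.463,-.073])@ux).round(4),(np.array([.463,-.073])@uy).round(4))
E
```

```text
903 ((502.8978271484375, -79.83907318115234), (26.726770401000977, 28.27655601501465), 79.3470458984375) [ 0.50168394 -0.07982501  0.19560236]
grip x [0.4954 0.5218] y [-0.0002  0.0262] mid y 0.013
housing x [0.4655 0.5068] y [-0.0271  0.0531] mid y 0.013
target 0.4686 0.0126
```

carry_out(deltas=[0, 0, 0.05, 0, 0, 0.008, 0, 0, 0.095, 0, 0, 0.008, 0, 0, 0.125, 0, 0, 0.008, 0, 0, 0.14, 0, 0, 0.008, 0, 0, 0.146, 0, 0, 0.008], grip=86, grip_force=20)

```text
time: 4.85
eef_pos: [0.4641, -0.0731, 0.1554]
tcp_rot: [0.09, 0.996, -0.0, 0.001]
contact_force: [0.3, 0.2, 0.1]
opening: 0.856
finger_force: 0.0
```

carry_out(deltas=[0, 0, 0, 0, 0, 0, 0, 0, 0, 0, 0, 0, 0, 0, 0, 0, 0, 0, 0, 0, 0, 0, 0, 0], grip=45)

```text
time: 5.35
eef_pos: [0.4637, -0.0732, 0.1548]
tcp_rot: [0.091, 0.996, -0.0, 0.0]
contact_force: [-0.7, -0.9, -0.1]
opening: 0.444
finger_force: 0.2
```

carry_out(deltas=[0, 0, -0.006, 0, 0, 0, 0, 0, -0.006, 0, 0, 0])

```text
time: 5.6
eef_pos: [0.4638, -0.0731, 0.161]
tcp_rot: [0.091, 0.996, -0.0, 0.001]
contact_force: [-0.6, -0.7, 0.7]
opening: 0.45
finger_force: 0.0
```

carry_out(deltas=[0, 0, 0, 0, 0, 0, 0, 0, 0, 0, 0, 0, 0, 0, 0, 0, 0, 0, 0, 0, 0, 0, 0, 0, 0, 0, 0, 0, 0, 0], grip=8)

```text
time: 6.22
eef_pos: [0.4635, -0.0728, 0.1604]
tcp_rot: [0.091, 0.996, 0.0, 0.0]
contact_force: [-1.3, 2.5, 1.3]
opening: 0.109
finger_force: 22.0
```

carry_out(deltas=[0, 0, 0, 0, 0, 0, 0, 0, 0, 0, 0, 0, 0, 0, 0, 0, 0, 0], grip=50)

```text
time: 6.6
eef_pos: [0.4633, -0.0733, 0.1602]
tcp_rot: [0.091, 0.996, -0.0, -0.0]
contact_force: [-0.1, 0.2, 0.0]
opening: 0.502
finger_force: 0.0
```

carry_out(deltas=[0, 0, -0.03, 0, 0, 0, 0, 0, -0.08, 0, 0, 0, 0, 0, -0.14, 0, 0, 0, 0, 0, -0.14, 0, 0, 0], grip=100)

```text
time: 7.1
eef_pos: [0.4659, -0.0742, 0.3069]
tcp_rot: [0.091, 0.996, -0.002, 0.006]
contact_force: [-0.0, -0.6, -0.1]
opening: 1.001
finger_force: 0.0
```

```bash
sed -i 's/t=Q\[Q\[:,2\]>.185\]/t=Q[(Q[:,2]>.192)\&(Q[:,2]<.2)]/' m.py; cat >> m.py <<'E'
yaw=-np.deg2rad(10.5);ux=np.array([np.cos(yaw),np.sin(yaw)]);uy=np.array([-ux[1],ux[0]])
nm=lambda A:np.percentile(A@uy,[2,98]).mean().round(4)
Q=P[M['yellow']&g];print('ymid tab',nm(Q[Q[:,2]>.157][:,:2]),'grip',nm(P[M['blue']&g&(P[...,2]>.192)&(P[...,2]<.2)][:,:2]),'hous',nm(S[:,:2]))
Q=P[M['red']&g&(P[...,2]>.1)];print('red y',np.percentile(Q[:,:2]@uy,[2,50,98]).round(4),'z',np.percentile(Q[:,2],[2,50,98]).round(4))
E
python3 m.py w3; python3 -c "
import cv2
a=cv2.imread('pics/w3.png')[130:330,180:380];cv2.imwrite('pics/c3.png',cv2.resize(a,None,fx=3,fy=3,interpolation=cv2.INTER_CUBIC))"
```

```text
top 807 0.19575149858106333 ((501.7513732910156, -79.90022277832031), (27.301136016845703, 25.836179733276367), 79.96464538574219)
tab 141 [ 0.4653 -0.0742  0.173 ] [ 0.4766 -0.0696  0.1784] ((467.9794616699219, -74.1214828491211), (12.457783699035645, 14.54133415222168), 74.58257293701172)
red 19 [ 0.4579 -0.087   0.1485]
housing ((480.4566650390625, -75.96788024902344), (89.477783203125, 43.696258544921875), 78.49591827392578) 2696
[ 0.46456761 -0.07365972  0.30335989] 7.15 0.9955371215325088
ymid tab 0.0114 grip 0.0129 hous 0.0128
red y [-0.0054 -0.0023  0.0011] z [0.1427 0.1486 0.153 ]
```

View pics/c3.png

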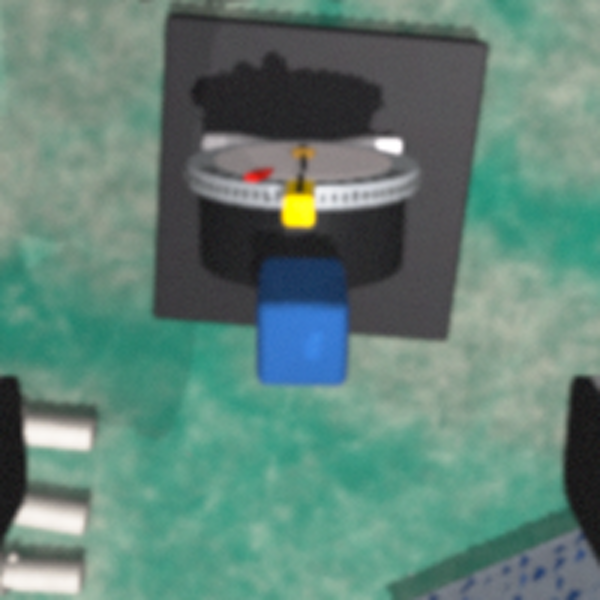

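```bash
python3 - <<'E'
from h import *
q=R.from_euler('z',np.pi-.183)*R.from_quat([1,0,0,0])*R.from_rotvec([0,-.436,0])
print(q.apply([0,0,1]),go([.425,-.0665,.215],q=q).tolist())
E
```

```text
[ 0.41526529 -0.07685338 -0.90644818] [0.0407, 0.0, 0.0881, -0.0012, -0.4299, 0.0015]
```

carry_out(deltas=[0.013, 0, 0.02, 0, -0.145, 0, 0.027, 0, 0.05, 0, -0.29, 0, 0.041, 0, 0.088, 0, -0.43, 0, 0.041, 0, 0.088, 0, -0.43, 0, 0.041, 0, 0.088, 0, -0.43, 0])

```text
time: 7.78
eef_pos: [0.4246, -0.0665, 0.2147]
tcp_rot: [0.089, 0.973, -0.02, 0.214]
contact_force: [0.0, -0.5, 1.3]
opening: 0.999
finger_force: 0.0
```

```bash
cat > dial.py <<'E'
from h import *
import sys
fn=sys.argv[1]
p,d,K,W=shot('wrist',fn+'.png');np.savez(fn+'.npz',d=d,K=K,W=W)
P=cloud(d,K,W);M=masks(p)
g=(abs(P[...,0]-.485)<.06)&(abs(P[...,1]+.075)<.06)&(P[...,2]>.08)&(P[...,2]<.2)
yaw=-np.deg2rad(10.5);ux=np.array([np.cos(yaw),np.sin(yaw)]);uy=np.array([-ux[1],ux[0]])
c=np.array([.5022,-.0799])
def rel(A): return np.c_[(A[:,:2]-c)@ux+.0375,(A[:,:2]-c)@uy,A[:,2]-.111]
for n in ['yellow','red']:
    Q=rel(P[M[n]&g]); print(n,len(Q),np.percentile(Q,[3,50,97],axis=0).round(4).tolist(),'ang',np.median(np.arctan2(-Q[:,1],Q[:,2])).round(3))
    if n=='red':
        v=np.linalg.svd(Q[:,1:]-Q[:,1:].mean(0))[2][0];print('red dir',np.arctan2(-v[0],v[1]))
B=rel(P[M['blue']&g]);print('blue',np.percentile(B,[2,98],axis=0).round(4).tolist())
H=rel(P[g&~M['yellow']&~M['red']&~M['blue']]);H=H[(H[:,2]>-.03)&(H[:,2]<.05)];print('ring',np.percentile(H[abs(H[:,2])<.01],[1,99],axis=0).round(4).tolist(),H[:,2].max())
v,u=np.where(g);print(u.min(),u.max(),v.min(),v.max())
a=p[v.min()-5:v.max()+5,u.min()-5:u.max()+5,::-1];f=min(700/a.shape[1],560/a.shape[0]);cv2.imwrite('pics/'+fn+'c.png',cv2.resize(a,None,fx=f,fy=f,interpolation=cv2.INTER_CUBIC))
E
python3 dial.py w4
```

```text
yellow 398 [[-0.0047, -0.0059, 0.0427], [-0.0035, -0.001, 0.059], [0.0247, 0.0048, 0.0664]] ang 0.015
red 70 [[-0.0061, -0.0185, 0.0305], [-0.0049, -0.0147, 0.0376], [-0.0023, -0.0118, 0.041]] ang 0.372
red dir 0.49019980486750286
blue [[0.0234, -0.0126, 0.0427], [0.0474, 0.0127, 0.0856]]
ring [[-0.0066, -0.043, -0.0097], [0.0009, 0.0434, 0.0098]] 0.0498461368953564
229 332 177 321
```

View pics/w4c.png

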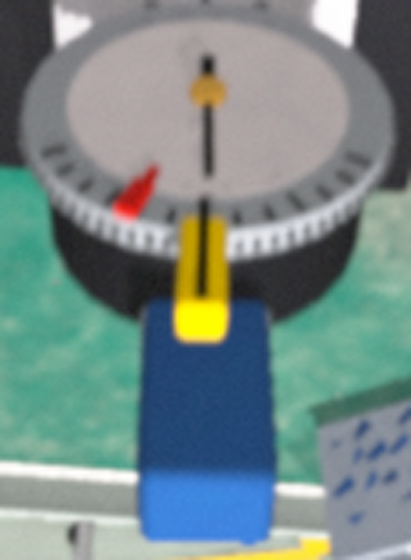

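```bash
python3 - <<'E'
from h import *
print(go([.5022,-.0799,.25],yaw=np.pi-.183).tolist())
E
```

```text
[-0.0838, 0.0012, 0.0028, -0.0017, 0.436, 0.0014]
```

carry_out(deltas=[-0.02, 0, -0.02, 0, 0.145, 0, -0.05, 0.001, -0.015, 0, 0.29, 0, -0.084, 0.001, 0.003, 0, 0.436, 0.001, -0.084, 0.001, 0.003, 0, 0.436, 0.001])

```text
time: 8.32
eef_pos: [0.5063, -0.0808, 0.2441]
tcp_rot: [0.091, 0.996, 0.001, -0.004]
contact_force: [0.6, 0.1, -1.4]
opening: 1.0
finger_force: 0.0
```

```bash
python3 - <<'E'
from h import *
print(go([.5022,-.0799,.156],yaw=np.pi-.183).tolist())
E
```

```text
[0.0034, 0.0001, 0.0881, 0.0002, -0.0087, 0.0007]
```

carry_out(deltas=[0, 0, 0.04, 0, 0, 0, 0, 0, 0.08, 0, 0, 0, 0, 0, 0.094, 0, 0, 0, 0, 0, 0.094, 0, 0, 0])

```text
time: 8.82
eef_pos: [0.5002, -0.079, 0.1522]
tcp_rot: [0.091, 0.996, 0.0, -0.002]
contact_force: [0.5, 0.5, 1.2]
opening: 0.998
finger_force: 0.0
```

carry_out(deltas=[0, 0, 0, 0, 0, 0, 0, 0, 0, 0, 0, 0, 0, 0, 0, 0, 0, 0, 0, 0, 0, 0, 0, 0, 0, 0, 0, 0, 0, 0], grip=0, grip_force=60)

```text
time: 9.45
eef_pos: [0.4999, -0.0785, 0.1519]
tcp_rot: [0.091, 0.996, 0.0, -0.002]
contact_force: [0.0, 2.0, 5.3]
opening: 0.322
finger_force: 59.8
```

```bash
python3 - <<'E'
from h import *
s=ctrl.get_state();print(s['eef_pos'],s['tcp_rot'],s['opening'])
print(go([.5022,-.0799,.30],yaw=np.pi-.183).tolist())
E
```

```text
[ 0.49994082 -0.07851459  0.15187019] [ 9.13365667e-02  9.95818405e-01  4.66050001e-04 -1.76594916e-03] 0.32189104093561166
[-0.0019, -0.0009, -0.1481, 0.0006, -0.0036, 0.0001]
```

carry_out(deltas=[0, 0, -0.01, 0, 0, 0, 0, 0, -0.04, 0, 0, 0, 0, 0, -0.09, 0, 0, 0, 0, 0, -0.14, 0, 0, 0, 0, 0, -0.148, 0, 0, 0])

```text
time: 10.07
eef_pos: [0.501, -0.0794, 0.3014]
tcp_rot: [0.091, 0.996, -0.001, -0.0]
contact_force: [-0.0, -0.7, -7.0]
opening: 0.32
finger_force: 59.9
```

```bash
cat > shaft.py <<'E'
from h import *
from scipy.optimize import least_squares
def fit(P,yaw0=.167,y0=.241,x0=.48):
    m=(P[...,0]>.455)&(P[...,0]<.508)&(abs(P[...,1]-y0)<.03)&(P[...,2]>.056)&(P[...,2]<.075)
    A=P[m]
    def f(v):
        yy,zz,a=v; n=(A[:,1]-yy)*np.cos(a)-(A[:,0]-x0)*np.sin(a)
        return np.hypot(n,A[:,2]-zz)-.015
    r=least_squares(f,[y0,.054,yaw0],loss='soft_l1',f_scale=.001);return r.x,len(A),np.sqrt(np.mean(r.fun**2))
if __name__=='__main__':
    z=np.load('w1.npz');P=cloud(z['d'],z['K'],z['W']);v,n,e=fit(P);print(v,n,e)
    a=v[2];s=(P[...,0]-.48)*np.cos(a)+(P[...,1]-v[0])*np.sin(a);t=-(P[...,0]-.48)*np.sin(a)+(P[...,1]-v[0])*np.cos(a)
    for lo in np.arange(-.06,.05,.004):
        m=(s>lo)&(s<lo+.004)&(abs(t)<.02)&(P[...,2]>.05); 
        if m.sum(): print(lo.round(3),m.sum(),np.percentile(P[m][:,2],95).round(4),np.ptp(t[m]).round(4))
E
python3 shaft.py
```

```text
[0.24542285 0.05330613 0.15874438] 624 0.0008099606665378832
-0.056 51 0.0638 0.0205
-0.052 42 0.0658 0.02
-0.048 39 0.0657 0.019
-0.044 40 0.0652 0.0193
-0.04 39 0.0658 0.0191
-0.036 41 0.0655 0.019
-0.032 64 0.0688 0.0275
-0.028 52 0.0689 0.026
-0.024 55 0.0686 0.0253
-0.02 52 0.0688 0.0252
-0.016 52 0.0683 0.0253
-0.012 53 0.0691 0.0261
-0.008 51 0.069 0.0254
-0.004 52 0.0691 0.0257
0.0 46 0.0684 0.0255
0.004 51 0.0686 0.026
0.008 51 0.0695 0.0262
0.012 52 0.0684 0.0259
0.016 51 0.0685 0.0258
0.02 45 0.0686 0.0251
0.024 51 0.0686 0.026
0.028 50 0.0687 0.0292
0.032 46 0.0693 0.0261
0.036 48 0.0686 0.0248
0.04 184 0.0832 0.0396
0.044 100 0.0915 0.0387
0.048 129 0.0961 0.0397
```

```bash
python3 - <<'E'
from h import *
print(go([.47,.12,.36],yaw=np.pi+.159).tolist())
E
```

```text
[0.0667, 0.1904, -0.0588, -0.0013, -0.0005, -0.3418]
```

carry_out(deltas=[0.014, 0.04, -0.03, 0, 0, -0.085, 0.03, 0.09, -0.059, 0, 0, -0.17, 0.05, 0.14, -0.059, 0, 0, -0.255, 0.067, 0.19, -0.059, 0, 0, -0.342, 0.067, 0.19, -0.059, 0, 0, -0.342])

```text
time: 10.7
eef_pos: [0.4667, 0.1231, 0.3539]
tcp_rot: [-0.082, 0.997, 0.002, -0.006]
contact_force: [-0.0, -1.4, -6.1]
opening: 0.318
finger_force: 61.6
```

carry_out(deltas=[0, 0, 0, 0, 0, 0, 0, 0, 0, 0, 0, 0])

```text
time: 10.95
eef_pos: [0.4688, 0.1191, 0.3564]
tcp_rot: [-0.079, 0.997, 0.001, -0.004]
contact_force: [-0.1, -0.3, -5.7]
opening: 0.322
finger_force: 61.6
```

```bash
python3 - <<'E'
from h import *
from shaft import fit
s=ctrl.get_state();print(s['eef_pos'],s['tcp_rot'])
p,d,K,W=shot('wrist','w5.png');np.savez('w5.npz',d=d,K=K,W=W);P=cloud(d,K,W)
v,n,e=fit(P);print(v,n,e)
a=v[2];s=(P[...,0]-.48)*np.cos(a)+(P[...,1]-v[0])*np.sin(a);t=-(P[...,0]-.48)*np.sin(a)+(P[...,1]-v[0])*np.cos(a)
for lo in [-.042,-.038,-.036,-.034,-.032,-.03,-.028,.026,.028,.03,.032,.034,.036,.038,.04]:
    m=(s>lo)&(s<lo+.002)&(abs(t)<.02)&(P[...,2]>.05)
    if m.sum(): print(lo,m.sum(),np.percentile(P[m][:,2],95).round(4),np.ptp(t[m]).round(4))
# gauge in tool frame: points between camera & z
T=R.from_quat(ctrl.get_state()['tcp_rot']);Q=T.inv().apply(P.reshape(-1,3)-ctrl.get_state()['eef_pos']).reshape(P.shape)
M=masks(p)
for n in ['yellow','red']:
    m=M[n]&(abs(Q[...,0])<.07)&(abs(Q[...,1])<.06)&(Q[...,2]<.15);A=Q[m];print(n,len(A),np.percentile(A,[3,50,97],axis=0).round(4).tolist() if len(A) else '')
E
```

```text
[0.46875294 0.11905238 0.35638547] [-7.85736037e-02  9.96898905e-01  6.75506999e-04 -4.27841636e-03]
[0.24545891 0.05345665 0.15886014] 665 0.0006953105126993063
-0.042 21 0.066 0.0191
-0.038 19 0.0658 0.0191
-0.036 23 0.0649 0.0198
-0.034 19 0.0648 0.0197
-0.032 34 0.0682 0.0276
-0.03 25 0.0695 0.0266
-0.028 32 0.0691 0.0272
0.026 26 0.0689 0.0258
0.028 32 0.0692 0.0297
0.03 21 0.0693 0.0264
0.032 25 0.0696 0.0266
0.034 26 0.0691 0.0272
0.036 27 0.0691 0.0277
0.038 24 0.0691 0.0282
0.04 24 0.0691 0.028
yellow 668 [[0.03, -0.0057, -0.025], [0.0359, -0.0012, -0.0237], [0.0391, 0.0033, -0.0053]]
red 114 [[0.0376, -0.0192, 0.0007], [0.0391, -0.0152, 0.003], [0.0403, -0.0116, 0.0124]]
```

View pics/w5.png

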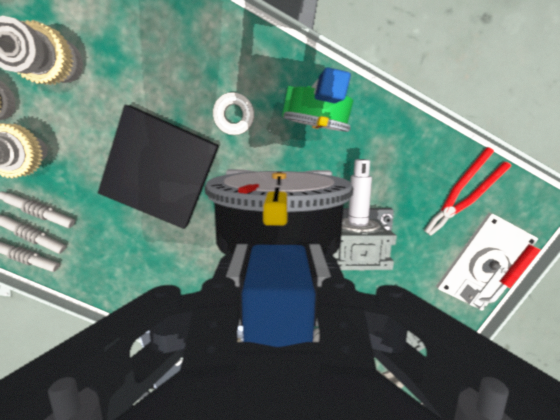

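```bash
python3 - <<'E'
from h import *
s=ctrl.get_state();print(s['contact_force'],s['wrist_torque'])
print(go([.4918,.2474,.23],yaw=np.pi+.159).tolist())
E
```

```text
[-0.42832441  0.87375454 -6.0547626 ] [-0.01158358 -0.06202822 -0.04634433]
[-0.0436, 0.1229, 0.1268, 0.0022, -0.0075, -0.0019]
```

carry_out(deltas=[-0.015, 0.04, 0.02, 0, 0, 0, -0.03, 0.08, 0.05, 0, -0.007, 0, -0.044, 0.123, 0.09, 0.002, -0.007, -0.002, -0.044, 0.123, 0.127, 0.002, -0.007, -0.002, -0.044, 0.123, 0.127, 0.002, -0.007, -0.002])

```text
time: 11.62
eef_pos: [0.4897, 0.2473, 0.2263]
tcp_rot: [-0.08, 0.997, -0.001, -0.005]
contact_force: [-1.1, -0.0, -5.8]
opening: 0.315
finger_force: 62.4
```

carry_out(deltas=[0, 0, 0, 0, 0, 0, 0, 0, 0, 0, 0, 0])

```text
time: 11.88
eef_pos: [0.4938, 0.2484, 0.2341]
tcp_rot: [-0.08, 0.997, 0.001, 0.003]
contact_force: [-0.3, 0.3, -4.7]
opening: 0.319
finger_force: 62.4
```

```bash
cat > st.py <<'E'
from h import *
s=ctrl.get_state();q=R.from_quat(s['tcp_rot']);Rm=q.as_matrix()
off=np.array([.012,0,.1165]);seat=np.array(s['eef_pos'])+Rm@off
gx=-Rm[:,0];gy=Rm[:,1];gz=-Rm[:,2]
ps=.159;c=np.array([.482,.2458,.054]);e=seat-c
print('t',round(s['time'],2),'seat rel',[round(e[0]*np.cos(ps)+e[1]*np.sin(ps),4),round(-e[0]*np.sin(ps)+e[1]*np.cos(ps),4),round(e[2],4)],'yawerr',round(np.arctan2(gx[1],gx[0])-ps,4),'pitch',gx[2].round(4),'lean',np.arctan2(-gy[2],gz[2]).round(4),'F',np.round(s['contact_force'],1),'T',np.round(s['wrist_torque'],2),'op',s['opening'])
E
python3 st.py; python3 -c "
from h import *
print(go([.4918,.2474,.1855],yaw=np.pi+.159).tolist())"
```

```text
t 11.88 seat rel [np.float64(0.0008), np.float64(0.0008), np.float64(0.0635)] yawerr 0.0008 pitch 0.0066 lean -0.0008 F [-0.3  0.3 -4.7] T [-0.04 -0.03 -0.02] op 0.31947580860399877
[0.0024, -0.0007, 0.0486, 0.0008, 0.0066, 0.0008]
```

carry_out(deltas=[0.001, -0.001, 0.02, 0, 0, 0, 0.002, -0.001, 0.04, 0, 0.004, 0, 0.002, -0.001, 0.05, 0, 0.004, 0, 0.002, -0.001, 0.05, 0, 0.004, 0])

```text
time: 12.38
eef_pos: [0.4893, 0.2472, 0.179]
tcp_rot: [-0.081, 0.997, -0.0, -0.003]
contact_force: [0.1, -0.1, -6.3]
opening: 0.324
finger_force: 62.4
```

```bash
python3 st.py
```

```text
t 12.38 seat rel [np.float64(-0.0054), np.float64(0.0001), np.float64(0.0086)] yawerr 0.0023 pitch -0.0064 lean 0.0003 F [ 0.1 -0.1 -6.3] T [ 0.01 -0.04 -0.03] op 0.32388252439900655
```

carry_out(deltas=[-0.003, 0, 0.003, 0, -0.005, 0, -0.003, 0, 0.006, 0, -0.005, 0, -0.003, 0, 0.009, 0, -0.005, 0, -0.003, 0, 0.009, 0, -0.005, 0])

```text
time: 12.88
eef_pos: [0.493, 0.2479, 0.1718]
tcp_rot: [-0.081, 0.997, 0.0, 0.001]
contact_force: [0.0, -0.1, -6.5]
opening: 0.324
finger_force: 62.4
```

```bash
python3 st.py
```

```text
t 12.88 seat rel [np.float64(-0.0006), np.float64(0.0003), np.float64(0.0013)] yawerr 0.0023 pitch 0.0018 lean -0.0002 F [ 0.  -0.1 -6.5] T [0.01 0.03 0.01] op 0.3238961327810712
```

carry_out(deltas=[0, 0, 0.001, 0, 0, 0, 0, 0, 0.002, 0, 0, 0, 0, 0, 0.003, 0, 0, 0, 0, 0, 0.003, 0, 0, 0])

```text
time: 13.38
eef_pos: [0.4936, 0.2483, 0.1701]
tcp_rot: [-0.081, 0.997, 0.001, 0.002]
contact_force: [-1.6, 0.4, -0.8]
opening: 0.319
finger_force: 63.0
```

```bash
python3 st.py
```

```text
t 13.38 seat rel [np.float64(0.0003), np.float64(0.0007), np.float64(-0.0004)] yawerr 0.0022 pitch 0.0035 lean -0.0009 F [-1.6  0.4 -0.8] T [0.2  0.32 0.02] op 0.3189894277378887
```

carry_out(deltas=[0, 0, 0.002, 0, 0, 0, 0, 0, 0.002, 0, 0, 0, 0, 0, 0.002, 0, 0, 0])

```text
time: 13.75
eef_pos: [0.4941, 0.2484, 0.17]
tcp_rot: [-0.081, 0.997, 0.001, 0.002]
contact_force: [-4.0, 0.1, 7.1]
opening: 0.322
finger_force: 63.6
```

```bash
python3 st.py; python3 - <<'E'
from h import *
# rock about shaft axis through seated seat, lean th: rows relative to current tool
s=ctrl.get_state();Rt=R.from_quat(s['tcp_rot']);off=np.array([.012,0,.1165])
for th in np.arange(.074,.371,.074):
    r=R.from_rotvec([th,0,0])  # about tool x (= -gauge x): lean left = -th about gauge x
    print(th.round(3),(off-r.apply(off)).round(4),'lean->',(Rt*r).apply([0,0,-1]).round(3))
E
```

```text
t 13.75 seat rel [np.float64(0.0009), np.float64(0.0008), np.float64(-0.0006)] yawerr 0.0025 pitch 0.0043 lean -0.0009 F [-4.   0.1  7.1] T [0.06 0.91 0.06] op 0.3215439006802236
0.074 [0.     0.0086 0.0003] lean-> [-0.016  0.071  0.997]
0.148 [0.     0.0172 0.0013] lean-> [-0.028  0.144  0.989]
0.222 [0.     0.0257 0.0029] lean-> [-0.039  0.216  0.976]
0.296 [-0.      0.034   0.0051] lean-> [-0.051  0.286  0.957]
0.37 [0.     0.0421 0.0079] lean-> [-0.062  0.355  0.933]
```

carry_out(deltas=[0, 0.0043, 0, 0.037, 0, 0, 0, 0.0086, 0.0003, 0.074, 0, 0, 0, 0.0129, 0.0008, 0.111, 0, 0, 0, 0.0172, 0.0013, 0.148, 0, 0, 0, 0.0214, 0.0021, 0.185, 0, 0])

```text
time: 14.38
eef_pos: [0.4912, 0.2698, 0.1681]
tcp_rot: [-0.08, 0.992, -0.092, 0.011]
contact_force: [-1.7, 0.3, 5.8]
opening: 0.318
finger_force: 63.4
```

```bash
python3 st.py
```

```text
t 14.38 seat rel [np.float64(0.0017), np.float64(0.0008), np.float64(-0.0004)] yawerr 0.0025 pitch 0.0064 lean 0.1855 F [-1.7  0.3  5.8] T [-0.07  0.66 -0.03] op 0.3184620072944671
```

carry_out(deltas=[0, 0.0043, 0, 0.037, 0, 0, 0, 0.0086, 0.0003, 0.074, 0, 0, 0, 0.0129, 0.0008, 0.111, 0, 0, 0, 0.0172, 0.0013, 0.148, 0, 0, 0, 0.0214, 0.0021, 0.185, 0, 0])

```text
time: 15.0
eef_pos: [0.4883, 0.2903, 0.1623]
tcp_rot: [-0.079, 0.98, -0.183, 0.019]
contact_force: [-1.0, 0.4, 6.6]
opening: 0.319
finger_force: 63.4
```

carry_out(deltas=[0, 0, 0, 0, 0, 0, 0, 0, 0, 0, 0, 0, 0, 0, 0, 0, 0, 0, 0, 0, 0, 0, 0, 0, 0, 0, 0, 0, 0, 0])

```text
time: 15.62
eef_pos: [0.4884, 0.2904, 0.1622]
tcp_rot: [-0.079, 0.98, -0.183, 0.019]
contact_force: [-0.6, 1.3, 6.0]
opening: 0.32
finger_force: 63.1
```

carry_out(deltas=[0, 0, 0, 0, 0, 0, 0, 0, 0, 0, 0, 0, 0, 0, 0, 0, 0, 0, 0, 0, 0, 0, 0, 0, 0, 0, 0, 0, 0, 0])

```text
time: 16.25
eef_pos: [0.4884, 0.2904, 0.1622]
tcp_rot: [-0.079, 0.98, -0.183, 0.019]
contact_force: [0.0, 2.3, 5.5]
opening: 0.314
finger_force: 63.1
```

```bash
python3 st.py; python3 - <<'E'
from h import *
s=ctrl.get_state();p,d,K,W=shot('wrist','w6.png');P=cloud(d,K,W);T=R.from_quat(s['tcp_rot'])
Q=T.inv().apply(P.reshape(-1,3)-s['eef_pos']).reshape(P.shape);M=masks(p)
c=np.array([.034,0,.0415])
near=(Q[...,0]>.02)&(Q[...,0]<.06)&(abs(Q[...,1])<.05)&(Q[...,2]<.09)&(Q[...,2]>-.03)
for n in ['yellow','red']:
    A=Q[M[n]&near]-c;print(n,len(A),np.median(A,0).round(4),'ang',np.median(np.arctan2(-A[:,1],-A[:,2])).round(3))
v,u=np.where(near&(M['yellow']|M['red']));print(u.min(),u.max(),v.min(),v.max())
# scene pic crop around dial
p2,d2,K2,W2=shot('scene','s6.png')
X=np.array(s['eef_pos'])+T.apply(c);cc=np.linalg.inv(W2)@np.r_[X,1];uv=(K2@cc[:3])[:2]/cc[2];print(uv,X)
a=p[150:230,200:360,::-1];b=p2[max(int(uv[1])-40,0):int(uv[1])+40,int(uv[0])-40:int(uv[0])+40,::-1]
o=np.zeros((590,798,3),np.uint8);A=cv2.resize(a,(580,290),interpolation=cv2.INTER_CUBIC);o[:290,:580]=A;o[294:584,:290]=cv2.resize(b,(290,290),interpolation=cv2.INTER_CUBIC)
p3,_,K3,W3=shot('side','d6.png');cc=np.linalg.inv(W3)@np.r_[X,1];uv=(K3@cc[:3])[:2]/cc[2]
b=p3[int(uv[1])-40:int(uv[1])+40,int(uv[0])-40:int(uv[0])+40,::-1];o[294:584,300:590]=cv2.resize(b,(290,290))
cv2.imwrite('pics/v6.png',o)
E
```

```text
t 16.25 seat rel [np.float64(0.0023), np.float64(0.001), np.float64(-0.0005)] yawerr 0.0031 pitch 0.0076 lean 0.3691 F [0.  2.3 5.5] T [-0.21  0.33 -0.11] op 0.3141650919593008
yellow 714 [ 0.0017 -0.0012 -0.0659] ang 0.018
red 117 [ 0.0052 -0.0151 -0.0393] ang 0.371
237 287 184 225
[242.36917494 178.44283774] [0.45751589 0.27018809 0.12323419]
```

View pics/v6.png

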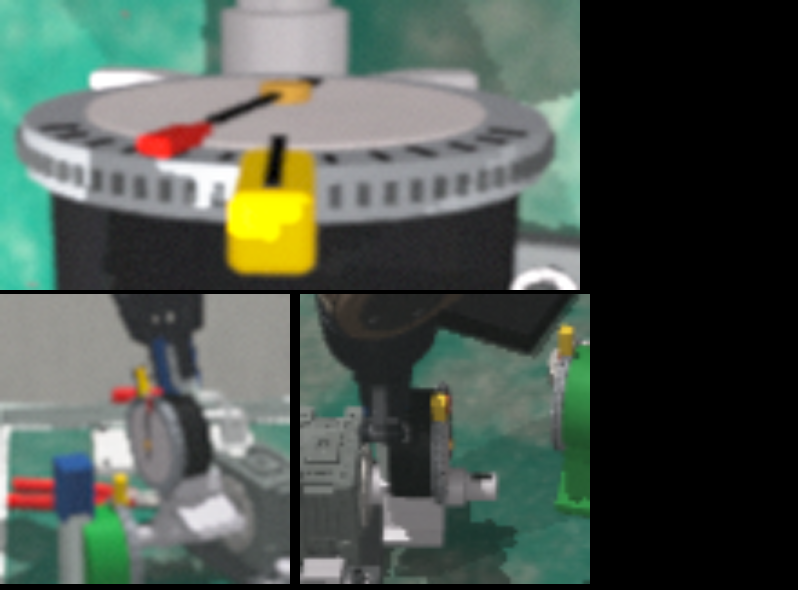

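The needle (black, tip about (210,122) in the crop) lies on the red marker. The zero tab is on the gauge's centreline, and the saddle sits astride the shaft.

```bash
python3 -c "
from plant import ctrl
print(ctrl.sign_off())"
```

```text
the job is handed in; nothing more can be done
None
```

I zeroed the ring on the plate and rocked the gauge about 0.37 rad on the shaft until the needle lay on the red marker. It is still gripped and seated there, and the job is handed in; no verdict was shown.

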